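# Find the loaded lens pot by weight and present it to the code reader

### The job

One of the two look-alike aluminium pots in the grey tray holds the spare lens, the other only an empty lens cell: first set the loose cover on the open pot so that it sits fully seated and level, so that the two compare like for like and no dust gets in. Then lift each pot in turn by its body, upright and clear of the tray, to feel which is heavier, and leave the lighter one standing in a nest of the tray. Finish while holding the heavier pot, covered, upright and still, centred about 5 cm above the glass of the code reader without touching it; do not put it down, and leave the mouse and the screwdriver alone.

Things in the scene. Friction and masses are not known exactly. Their poses are not given: they have to be found in the camera images.
- pot_1: lens pot of bare turned aluminium, straight round body 60 mm across, 62 mm high, wall 3 mm, foot bevelled; open at the start, showing the dark top of the 40 mm high lens cell loose inside. Origin: centre of its underside, z up. Loose; covered it weighs 0.2 to 0.27 kg or 0.48 to 0.66 kg; which pot is the heavy one changes and cannot be seen. Grasp it about 35 mm above its foot
- pot_2: the other lens pot, the same in every way, its cover already seated (the cover is loose and rides along when the pot is lifted by its body). Origin: centre of its underside, z up
- cover_1: loose aluminium cover of pot_1, 0.05 kg, knob up on the worktop at the start. Origin: centre of its underside, z up. From there: plug 50 mm across (z 0 to 8 mm, bevelled foot; the pot mouth is 53 mm), disc 59 mm across (z 8 to 12), black knob 18 mm across (z 12 to 27). Seated, the disc rests on the rim and the origin is 54 mm above the pot origin
- cover_2: the same cover, seated on pot_2
- tray: fixed grey setting tray, 104 x 224 mm, its plate 10 mm high, long along its own y; on it two nests, black rings 68 mm across inside, 77 mm outside and 5 mm high, with blue felt, 110 mm apart. Origin: centre of its underside
- nest_a (a point): centre of the floor of the nest on the tray's -y side, 10 mm above the worktop
- nest_b (a point): centre of the floor of the nest on the tray's +y side, 10 mm above the worktop
- reader: fixed code reader: flat black box with a grey top plate, 98 x 118 mm and 45 mm high, with a square dark glass framed by red light bars in its top. Origin: centre of its underside
- reader_glass (a point): centre of the reader's glass, 45 mm above the worktop; the reader looks straight up from here
- mouse: black computer mouse, 111 x 66 x 40 mm, behind the tray; leave alone
- screwdriver: orange-handled screwdriver, 197 mm long, behind the tray; leave alone

How it is judged:
By the outcome, as a careful person would: the job done as asked, in the order asked, and still so for the second after the job is handed in, while the arm keeps its last pose, push and grip.
It also fails if it takes over 72 s, if anything falls off the work surface, if the arm or the gripper's body presses on something with over 40 N, if the wrist force passes 120 N, or if a joint passes its speed limit or range.

### The arm

A 6-joint arm with a two-finger parallel gripper is mounted at the origin on a cart in front of the work surface, level with it; the furniture and walls round the work are solid. World frame = base frame: x ahead of the robot, y to its left, z up, the work surface at z = 0. Lengths are in m, angles in degrees, forces in N, time in s.
With the tool pointing down it reaches from about 0.4 to 0.825 m from the base axis. Payload 7 kg.
Tool frame: the origin (TCP) lies at the very end of the fingers, on their centre line; the grasp point (between the pads) lies 19 mm behind it; z points along the fingers, y is the line along which they close (so a half turn about z gives the same grasp; the last joint's range is limited). The gripper opens to 88 mm and grips with 3 to 60 N. Pads are 19 mm wide; open, the fingers measure 130 mm over their backs; the gripper's body (78 mm by 193 mm) begins 47 mm behind the grasp point.
Start: joints at [79.819, 20.546, 0.682, 0, -70.136, -16.507], TCP at [0.303, 0.603, 0.227] pointing down, gripper open.
Joint ranges: [-176.03, 176.03], [-82.01, 121.73], [-58.28, 71.71], [-173.87, 95.51], [-174.79, -0.11], [-173.66, 173.66]. Speed limits (degrees/s): [136.94, 136.94, 172.46, 180, 180, 180].

### API

Orientations are given as [roll, pitch, yaw] about the fixed x, y, z axes, in that order (R = Rz(yaw) Ry(pitch) Rx(roll)).
In Python, from plant import ctrl, cams, workorder gives the robot as it stands.
- The arm moves only by the tool play_rows, never from a script. Its argument "motion" is a list of rows, each an object of numbers: "x", "y", "z": the shift along the tool's x, y, z normalised to -1 to 1, where 1 is 0.025 m; "rx", "ry", "rz": the turn, a rotation vector about the tool's x, y, z normalised to -1 to 1, where 1 is 4 degrees. A call has 1 to 20 rows; each row shifts and turns the commanded pose from where the row before left it, along the tool's axes as they then stand; what a row does not reach is not made up. A row lasts 1/8 s, in which the tool goes at most 62.5 mm and 10.7 degrees, less where a joint would pass 70% of its speed; a pose out of reach is approached as far as the arm can. A call with a number of a shift or a turn outside -1 to 1 is refused whole. A call with a gripper value outside its range is refused whole. "fingers" is the opening, from -1 (shut) to 1 (fully open), set as the call begins (left out, the last holds). The fingers move at their own pace and stop on an object; the grip force is fixed at half the most. Time passes only in rows, so rows that do not move let the fingers close. It gives the time, the measured TCP pose, the force, the opening and the grip force at its end, in the units of the state.
- ctrl.get_obs(): the state, without advancing time (a new reading comes with each control period).
- cams.snapshot(name): name is "side" or "top" or "wrist"; returns the picture (480x640x3 uint8, blue, green, red); there is no depth.
- cams.get_calibration(name): a dict with "vertical_fov" (degrees; the focal length in pixels is half the picture's height over the tangent of half this angle, whatever the lens; pixels are square), "cx", "cy" (the principal point, pixels), "k1" (the pictures are not rectified: a ray, as slopes to the right and down, at radius r is drawn at 1 + k1 r^2 times it, then the intrinsics apply), "position" and "rotation" of the camera in the world. Camera axes: x right, y up, looking along -z (the intrinsics and any distortion apply to the point x, -y, -z); pixel columns grow to the right and rows downward; lengths in m; the calibration is good to about 2 mm. A picture is of the moment at which its call begins: read the wrist's pose just before it. get_calibration takes no time and is no camera call; for the wrist camera it gives the pose at the moment of the call.
- workorder.close_job(): hands the job in; it is judged then, once.
The state is a dict: "clock": time; "joint_pos": joint angles; "qvel": joint speeds; "tau": joint torques, N m; "tool_pos": TCP position; "orientation": TCP orientation; "force": force on the tool from outside, world axes, zero at the start; "moment": the same for the moment, N m; "opening": finger opening in m; "gripper_force": force on a finger pad.
Only numpy, scipy, OpenCV 4.12 (cv2) and the standard library are available. Lean on these libraries where they do the work, as an engineer would, in place of code of your own. Each camera call takes 0.05 s, during which the arm holds its last target. There are 200 camera calls.

## Working session

There is one attempt and no reset: what is moved stays moved. The work goes in short steps, Python scripts to look and compute and a tool call to move; the robot and the scene stay as the last step left them, time stands still between calls to the robot, and variables do not carry over. Pictures are saved under pics/ and viewed, at most 10 in all, crops included, and the job is handed in when it is done.

Besides the shell and the picture viewer there is one more tool, called after "Request:" as name(argument=value, ...), one argument or row to a line, values as JSON. play_rows: Moves the arm, as the interface text tells. Its arguments: {"type":"object","properties":{"motion":{"type":"array"},"fingers":{"type":"number"}},"required":["motion"]}

```bash
mkdir -p pics
python3 - <<'E'
from plant import ctrl,cams,workorder
import cv2,json
o=ctrl.get_obs();print(o)
for n in ("top","side"):
    cv2.imwrite(f"pics/{n}0.png",cams.snapshot(n));print(n,cams.get_calibration(n))
E
```

```text
{'clock': 0.0, 'joint_pos': array([ 7.98190223e+01,  2.05910836e+01,  6.33895547e-01, -2.24267935e-02,
       -7.01363612e+01, -1.65089033e+01]), 'qvel': array([-0.02268722,  0.10772583, -0.04090937,  0.04702872,  0.01301616,
       -0.03489396]), 'tau': array([ 1.01264664e-03, -5.82710230e+01,  2.93047392e+01,  6.99697226e+00,
        6.80483630e-03, -1.60551522e-04]), 'tool_pos': array([0.3029519 , 0.60263705, 0.22562033]), 'orientation': array([ 1.79904316e+02, -6.37273255e-03, -2.66975131e+01]), 'force': array([-0.88430944, -0.19476603, -0.75737065]), 'moment': array([ 0.03414463, -0.04932674,  0.00294695]), 'gripper_force': 0.0, 'opening': 0.08767734762520914}
top {'vertical_fov': 51.049767915638846, 'cx': 321.1432006336307, 'cy': 239.1599616260564, 'k1': -0.022479052592873576, 'position': array([0.43016522, 0.22242695, 0.8932138 ]), 'rotation': array([  9.90385946,   1.30862817, -91.14400966])}
side {'vertical_fov': 47.59228489840841, 'cx': 316.5974241771735, 'cy': 238.94526826779293, 'k1': -0.004614650730354008, 'position': array([0.91910748, 0.55669463, 0.9311328 ]), 'rotation': array([2.81041214e+01, 1.22944607e-01, 1.35865868e+02])}
```

View pics/top0.png

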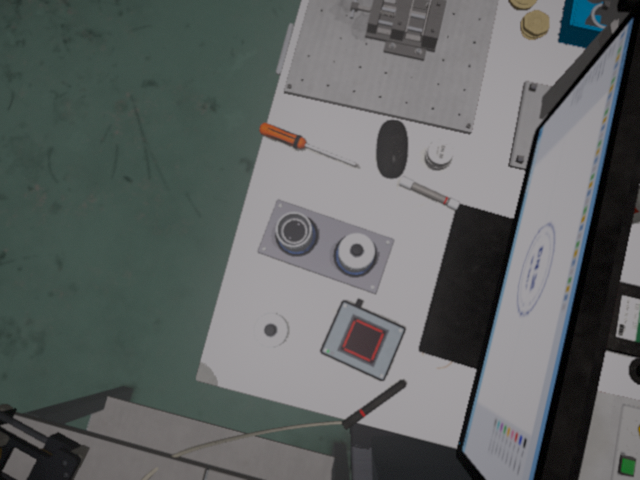

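View pics/side0.png

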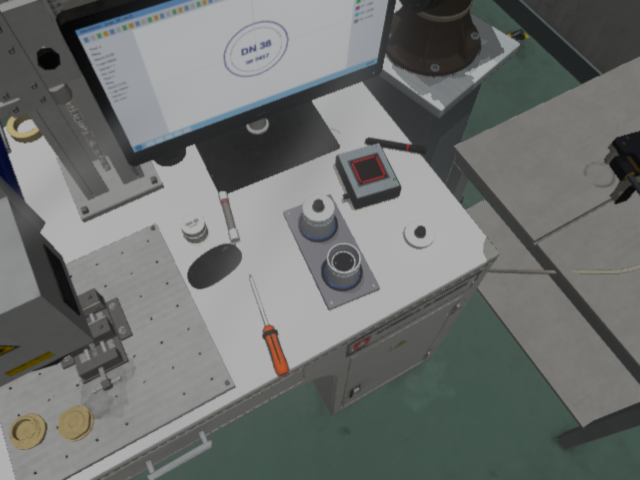

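The top view shows the cover knob at (271,330), the open pot at (296,231), the covered pot at (357,252) and the reader glass at (363,340). The side view shows the knob at (420,231), the open rim at (344,262), pot 2's knob at (319,204) and the glass at (370,168).

```bash
cat > h.py <<'E'
import numpy as np,cv2
from scipy.spatial.transform import Rotation as Rn
from plant import ctrl,cams,workorder
def K(c):
    f=240/np.tan(np.radians(c["vertical_fov"]/2)); return f
def w(c,u,v,z):
    f=K(c);d=np.array([(u-c["cx"])/f,(v-c["cy"])/f]);s=d.copy()
    for _ in range(20): s=d/(1+c["k1"]*(s@s))
    r=Rn.from_euler("xyz",c["rotation"],degrees=True).apply([s[0],-s[1],-1]); p=c["position"]
    return p+r*(z-p[2])/r[2]
def px(c,P):
    q=Rn.from_euler("xyz",c["rotation"],degrees=True).inv().apply(np.asarray(P)-c["position"])
    s=np.array([q[0],-q[1]])/-q[2]; s=s*(1+c["k1"]*(s@s)); return s*K(c)+[c["cx"],c["cy"]]
E
python3 - <<'E'
from h import *
t=cams.get_calibration("top");s=cams.get_calibration("side")
np.set_printoptions(precision=4,suppress=True)
for n,a,b,z in [("knob1",(270.5,329.5),(420.5,230),.027),("pot1rim",(295,230),(344,261),.072),("knob2",(356.5,250.5),(319,202.5),.091),("glass",(362.5,340.5),(369.5,168),.045)]:
    print(n,w(t,*a,z),w(s,*b,z))
for n,a,b,z in [("tray BL",(259,251),(0,0),.01),("BR",(376,292),(0,0),.01),("TL",(277,201),(0,0),.01),("TR",(393,239),(0,0),.01)]: print(n,w(t,*a,z))
for n,a in [("rd L",(321,351)),("rd T",(344,301)),("rd R",(405,326)),("rd B",(383,379))]: print(n,w(t,*a,.045))
print("mon",w(t,460,455,.1),w(t,540,130,.1),cams.get_calibration("wrist"))
E
```

```text
knob1 [0.4278 0.3285 0.027 ] [0.4294 0.3326 0.027 ]
pot1rim [0.5905 0.2816 0.072 ] [0.597 0.291 0.072]
knob2 [0.5507 0.1813 0.091 ] [0.5526 0.1826 0.091 ]
glass [0.4069 0.1738 0.045 ] [0.4046 0.1744 0.045 ]
tray BL [0.566  0.3507 0.01  ]
BR [0.4887 0.1455 0.01  ]
TL [0.6569 0.3181 0.01  ]
TR [0.582  0.1117 0.01  ]
rd L [0.3912 0.2428 0.045 ]
rd T [0.4725 0.2026 0.045 ]
rd R [0.4291 0.1026 0.045 ]
rd B [0.3445 0.1425 0.045 ]
mon [0.2377 0.0374 0.1   ] [ 0.744  -0.1286  0.1   ] {'vertical_fov': 60.960786981865134, 'cx': 322.00691444813793, 'cy': 242.70379244143618, 'k1': -0.057609298309707804, 'position': array([0.3725, 0.5681, 0.3833]), 'rotation': array([ -16.7898,   -0.1394, -116.6684])}
```

```bash
cat >> h.py <<'E'
def plan(P,yaw,n,cur=None):
    """n equal rows (tool frame) from the present pose to tool-down pose P,yaw; fix small tilt too"""
    o=ctrl.get_obs(); R0=Rn.from_euler("xyz",o["orientation"],degrees=True); R1=Rn.from_euler("xyz",[180,0,yaw],degrees=True)
    rv=(R0.inv()*R1).as_rotvec()/n
    S=sum(Rn.from_rotvec(rv*i).as_matrix() for i in range(n))
    d=np.linalg.solve(R0.as_matrix()@S,np.asarray(P)-o["tool_pos"])
    print(n,"rows xyz",(d/.025).round(3),"rot",(np.degrees(rv)/4).round(3))
    return d
E
python3 - <<'E'
from h import *
np.set_printoptions(precision=4,suppress=True)
from scipy.optimize import least_squares
t=cams.get_calibration("top");s=cams.get_calibration("side")
for a,b in [((540,130),(132,165)),((460,455),(388,72))]:
    r=least_squares(lambda P:np.r_[px(t,P)-a,px(s,P)-b],[.5,0,.1]);print("monitor corner",r.x,r.fun)
c=cams.get_calibration("wrist");print("axis hits",w(c,c["cx"],c["cy"],0.02), ctrl.get_obs()["tool_pos"])
for n in (16,20,24): plan([.4287,.3305,.13],69.4,n); plan([.4287,.3305,.13],-110.6,n)
E
```

```text
monitor corner [ 0.7479 -0.1326  0.0852] [-1.4423  1.1274 -1.9073 -0.9424]
monitor corner [0.2316 0.0412 0.0907] [-3.8298  2.7366 -6.4146 -1.3096]
axis hits [0.2742 0.6165 0.02  ] [0.303  0.6027 0.2257]
16 rows xyz [0.095 0.839 0.24 ] rot [ 0.001  0.001 -1.501]
16 rows xyz [ 0.821 -0.012  0.24 ] rot [ 0.001 -0.001  1.311]
20 rows xyz [0.069 0.672 0.192] rot [ 0.001  0.001 -1.201]
20 rows xyz [ 0.656 -0.016  0.192] rot [ 0.001 -0.001  1.049]
24 rows xyz [0.053 0.561 0.16 ] rot [ 0.001  0.001 -1.001]
24 rows xyz [ 0.547 -0.016  0.16 ] rot [ 0.001 -0.001  0.874]
```

Request:
play_rows(
  motion=[
    {"x": 0.053,"y": 0.561,"z": 0.16,"rz": -1},
    {"x": 0.053,"y": 0.561,"z": 0.16,"rz": -1},
    {"x": 0.053,"y": 0.561,"z": 0.16,"rz": -1},
    {"x": 0.053,"y": 0.561,"z": 0.16,"rz": -1},
    {"x": 0.053,"y": 0.561,"z": 0.16,"rz": -1},
    {"x": 0.053,"y": 0.561,"z": 0.16,"rz": -1},
    {"x": 0.053,"y": 0.561,"z": 0.16,"rz": -1},
    {"x": 0.053,"y": 0.561,"z": 0.16,"rz": -1},
    {"x": 0.053,"y": 0.561,"z": 0.16,"rz": -1},
    {"x": 0.053,"y": 0.561,"z": 0.16,"rz": -1},
    {"x": 0.053,"y": 0.561,"z": 0.16,"rz": -1},
    {"x": 0.053,"y": 0.561,"z": 0.16,"rz": -1},
    {"x": 0.053,"y": 0.561,"z": 0.16,"rz": -1},
    {"x": 0.053,"y": 0.561,"z": 0.16,"rz": -1},
    {"x": 0.053,"y": 0.561,"z": 0.16,"rz": -1},
    {"x": 0.053,"y": 0.561,"z": 0.16,"rz": -1},
    {"x": 0.053,"y": 0.561,"z": 0.16,"rz": -1},
    {"x": 0.053,"y": 0.561,"z": 0.16,"rz": -1},
    {"x": 0.053,"y": 0.561,"z": 0.16,"rz": -1},
    {"x": 0.053,"y": 0.561,"z": 0.16,"rz": -1},
  ],
)

```text
$.motion[0]: bad value
```

Request:
play_rows(
  motion=[
    {"x": 0.053,"y": 0.561,"z": 0.16,"rz": -1},
    {"x": 0.053,"y": 0.561,"z": 0.16,"rz": -1},
    {"x": 0.053,"y": 0.561,"z": 0.16,"rz": -1},
    {"x": 0.053,"y": 0.561,"z": 0.16,"rz": -1},
    {"x": 0},
    {"x": 0},
    {"x": 0},
  ],
)

```text
$.motion[0]: bad value
```

Run:
```python
from h import *
np.set_printoptions(precision=4,suppress=True)
o=ctrl.get_obs();print({k:o[k] for k in("clock","joint_pos","tool_pos","orientation")})
c=cams.get_calibration("wrist");im=cams.snapshot("wrist");cv2.imwrite("pics/w1.png",im)
print(px(c,[.4287,.3305,.027]),px(c,[.591,.286,.072]))
```

```text
{'clock': 0.1, 'joint_pos': array([ 79.8192,  20.5854,   0.6397,  -0.0191, -70.1357, -16.5069]), 'tool_pos': array([0.303 , 0.6027, 0.2257]), 'orientation': array([179.9168,  -0.0059, -26.6943])}
[561.7212 -83.2516] [ 550.621  -351.2859]
```

View pics/w1.png

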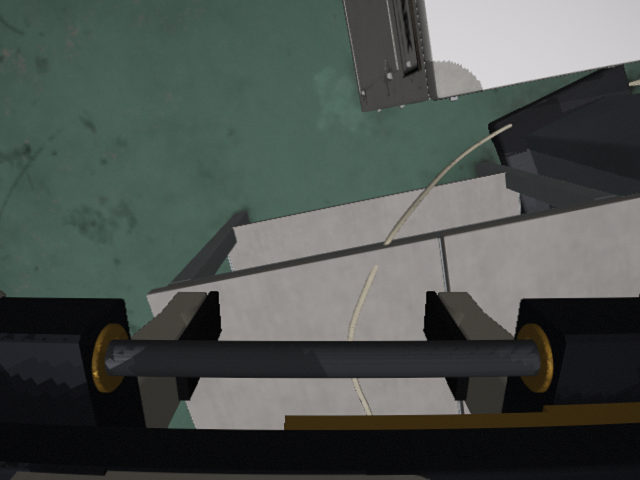

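The picture shows only the fingers, with tips near (213,295) and (432,295), and the cart. The move was refused, so I'll give every row all six numbers.

Request:
play_rows(
  motion=[
    {"x": 0.053,"y": 0.561,"z": 0.16,"rx": 0,"ry": 0,"rz": -1},
    {"x": 0.053,"y": 0.561,"z": 0.16,"rx": 0,"ry": 0,"rz": -1},
    {"x": 0.053,"y": 0.561,"z": 0.16,"rx": 0,"ry": 0,"rz": -1},
    {"x": 0.053,"y": 0.561,"z": 0.16,"rx": 0,"ry": 0,"rz": -1},
    {"x": 0.053,"y": 0.561,"z": 0.16,"rx": 0,"ry": 0,"rz": -1},
    {"x": 0.053,"y": 0.561,"z": 0.16,"rx": 0,"ry": 0,"rz": -1},
    {"x": 0.053,"y": 0.561,"z": 0.16,"rx": 0,"ry": 0,"rz": -1},
    {"x": 0.053,"y": 0.561,"z": 0.16,"rx": 0,"ry": 0,"rz": -1},
    {"x": 0.053,"y": 0.561,"z": 0.16,"rx": 0,"ry": 0,"rz": -1},
    {"x": 0.053,"y": 0.561,"z": 0.16,"rx": 0,"ry": 0,"rz": -1},
    {"x": 0.053,"y": 0.561,"z": 0.16,"rx": 0,"ry": 0,"rz": -1},
    {"x": 0.053,"y": 0.561,"z": 0.16,"rx": 0,"ry": 0,"rz": -1},
    {"x": 0.053,"y": 0.561,"z": 0.16,"rx": 0,"ry": 0,"rz": -1},
    {"x": 0.053,"y": 0.561,"z": 0.16,"rx": 0,"ry": 0,"rz": -1},
    {"x": 0.053,"y": 0.561,"z": 0.16,"rx": 0,"ry": 0,"rz": -1},
    {"x": 0.053,"y": 0.561,"z": 0.16,"rx": 0,"ry": 0,"rz": -1},
    {"x": 0.053,"y": 0.561,"z": 0.16,"rx": 0,"ry": 0,"rz": -1},
    {"x": 0.053,"y": 0.561,"z": 0.16,"rx": 0,"ry": 0,"rz": -1},
    {"x": 0.053,"y": 0.561,"z": 0.16,"rx": 0,"ry": 0,"rz": -1},
    {"x": 0.053,"y": 0.561,"z": 0.16,"rx": 0,"ry": 0,"rz": -1},
  ],
)

```text
clock: 2.65
tool_pos: [0.378, 0.3541, 0.1463]
orientation: [-180.0, 0.0, 53.4]
force: [1.1, 1.2, -0.6]
opening: 0.0877
gripper_force: 0.0
```

Request:
play_rows(
  motion=[
    {"x": 0.053,"y": 0.561,"z": 0.16,"rx": 0,"ry": 0,"rz": -1},
    {"x": 0.053,"y": 0.561,"z": 0.16,"rx": 0,"ry": 0,"rz": -1},
    {"x": 0.053,"y": 0.561,"z": 0.16,"rx": 0,"ry": 0,"rz": -1},
    {"x": 0.053,"y": 0.561,"z": 0.16,"rx": 0,"ry": 0,"rz": -1},
    {"x": 0,"y": 0,"z": 0,"rx": 0,"ry": 0,"rz": 0},
    {"x": 0,"y": 0,"z": 0,"rx": 0,"ry": 0,"rz": 0},
    {"x": 0,"y": 0,"z": 0,"rx": 0,"ry": 0,"rz": 0},
  ],
)

```text
clock: 3.52
tool_pos: [0.4282, 0.3308, 0.1308]
orientation: [180.0, -0.0, 69.3]
force: [-0.3, 0.1, -0.5]
opening: 0.0876
gripper_force: 0.0
```

Run:
```python
from h import *
np.set_printoptions(precision=4,suppress=True)
c=cams.get_calibration("wrist");im=cams.snapshot("wrist");cv2.imwrite("pics/w2.png",im)
print(c,px(c,[.4287,.3305,.027]),px(c,[.4287,.3305,.012]),px(c,[.591,.286,.072]))
```

```text
{'vertical_fov': 60.960786981865134, 'cx': 322.00691444813793, 'cy': 242.70379244143618, 'k1': -0.057609298309707804, 'position': array([0.4552, 0.4048, 0.2883]), 'rotation': array([-16.9168,  -0.0671, -20.6792])} [323.708  241.8165] [323.5981 235.6659] [617.2877 238.2256]
```

View pics/w2.png

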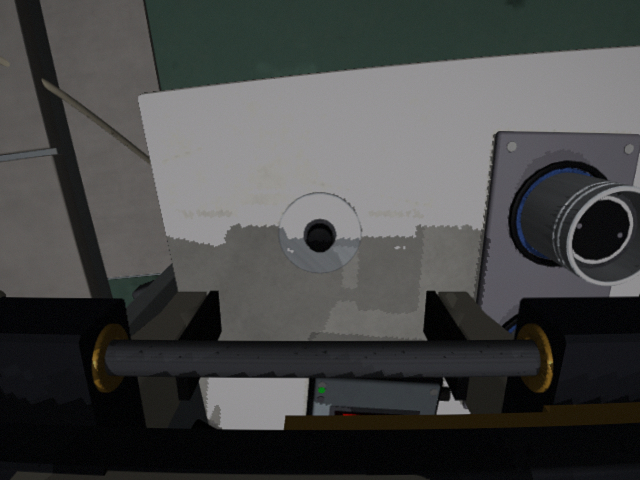

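The wrist view shows the cover disc centred near (320,232.5) with the knob at (320,236). The open pot's rim is at about (608,235), cut off at the right edge.

Run:
```python
from h import *
np.set_printoptions(precision=4,suppress=True)
c=cams.get_calibration("wrist")
P=w(c,320,232.5,.012);print("disc",P,[w(c,*q,.012)-P for q in((278,232.5),(362,232.5),(320,192),(320,273))])
g=cv2.cvtColor(cv2.imread("pics/w2.png"),6)[205:265,290:350]
m=(g<45).astype(np.uint8);n,l,s,ce=cv2.connectedComponentsWithStats(m);i=1+np.argmax(s[1:,4]);print("blob",s[i],ce[i]+[290,205],w(c,*(ce[i]+[290,205]),.0195))
plan([P[0],P[1],.065],69.4,8); plan([P[0],P[1],.015],69.4,10)
```

```text
disc [0.4272 0.3336 0.012 ] [array([-0.0276,  0.0104,  0.    ]), array([ 0.0276, -0.0104,  0.    ]), array([0.0102, 0.0268, 0.    ]), array([-0.0108, -0.0285,  0.    ])]
blob [ 15  15  30  32 748] [319.3209 235.7594] [0.4267 0.3335 0.0195]
8 rows xyz [ 0.011 -0.01   0.329] rot [ 0.    -0.001 -0.003]
10 rows xyz [ 0.009 -0.008  0.463] rot [ 0.    -0.    -0.002]
```

Request:
play_rows(
  motion=[
    {"x": 0.014,"y": -0.017,"z": 0.58,"rx": 0,"ry": 0,"rz": 0},
    {"x": 0.014,"y": -0.017,"z": 0.58,"rx": 0,"ry": 0,"rz": 0},
    {"x": 0.014,"y": -0.017,"z": 0.58,"rx": 0,"ry": 0,"rz": 0},
    {"x": 0.014,"y": -0.017,"z": 0.58,"rx": 0,"ry": 0,"rz": 0},
    {"x": 0.014,"y": -0.017,"z": 0.58,"rx": 0,"ry": 0,"rz": 0},
    {"x": 0,"y": 0,"z": 0.58,"rx": 0,"ry": 0,"rz": 0},
    {"x": 0,"y": 0,"z": 0.58,"rx": 0,"ry": 0,"rz": 0},
    {"x": 0,"y": 0,"z": 0.4,"rx": 0,"ry": 0,"rz": 0},
    {"x": 0,"y": 0,"z": 0.17,"rx": 0,"ry": 0,"rz": 0},
    {"x": 0,"y": 0,"z": 0,"rx": 0,"ry": 0,"rz": 0},
    {"x": 0,"y": 0,"z": 0,"rx": 0,"ry": 0,"rz": 0},
  ],
)

```text
clock: 4.95
tool_pos: [0.4274, 0.3332, 0.0153]
orientation: [180.0, -0.0, 69.3]
force: [0.1, 0.7, 0.4]
opening: 0.0876
gripper_force: 0.0
```

Request:
play_rows(
  motion=[
    {"x": 0,"y": 0,"z": 0,"rx": 0,"ry": 0,"rz": 0},
    {"x": 0,"y": 0,"z": 0,"rx": 0,"ry": 0,"rz": 0},
    {"x": 0,"y": 0,"z": 0,"rx": 0,"ry": 0,"rz": 0},
    {"x": 0,"y": 0,"z": 0,"rx": 0,"ry": 0,"rz": 0},
    {"x": 0,"y": 0,"z": 0,"rx": 0,"ry": 0,"rz": 0},
    {"x": 0,"y": 0,"z": 0,"rx": 0,"ry": 0,"rz": 0},
    {"x": 0,"y": 0,"z": 0,"rx": 0,"ry": 0,"rz": 0},
    {"x": 0,"y": 0,"z": 0,"rx": 0,"ry": 0,"rz": 0},
  ],
  fingers=-1,
)

```text
clock: 5.95
tool_pos: [0.4272, 0.3329, 0.0148]
orientation: [180.0, 0.0, 69.3]
force: [0.0, -0.4, -0.7]
opening: 0.0169
gripper_force: 30.0
```

Run:
```python
from h import *
plan([.4272,.3329,.13],69.4,5);d=ctrl.get_obs()["tool_pos"]
R=Rn.from_euler("xyz",[180,0,69.3],degrees=True);print(R.inv().apply([.521-.4272,.312-.3329,.115])/.025)
```

```text
5 rows xyz [-0.     0.    -0.922] rot [ 0.     0.    -0.004]
[ 0.5442064   3.80529097 -4.6       ]
```

Request:
play_rows(
  motion=[
    {"x": 0,"y": 0,"z": -0.5,"rx": 0,"ry": 0,"rz": 0},
    {"x": 0,"y": 0,"z": -0.9,"rx": 0,"ry": 0,"rz": 0},
    {"x": 0,"y": 0,"z": -0.9,"rx": 0,"ry": 0,"rz": 0},
    {"x": 0,"y": 0,"z": -0.9,"rx": 0,"ry": 0,"rz": 0},
    {"x": 0.1,"y": 0.6,"z": -0.9,"rx": 0,"ry": 0,"rz": 0},
    {"x": 0.1,"y": 0.7,"z": -0.5,"rx": 0,"ry": 0,"rz": 0},
    {"x": 0.1,"y": 0.7,"z": 0,"rx": 0,"ry": 0,"rz": 0},
    {"x": 0.1,"y": 0.7,"z": 0,"rx": 0,"ry": 0,"rz": 0},
    {"x": 0.1,"y": 0.7,"z": 0,"rx": 0,"ry": 0,"rz": 0},
    {"x": 0.04,"y": 0.4,"z": 0,"rx": 0,"ry": 0,"rz": -0.02},
    {"x": 0,"y": 0,"z": 0,"rx": 0,"ry": 0,"rz": 0},
    {"x": 0,"y": 0,"z": 0,"rx": 0,"ry": 0,"rz": 0},
  ],
)

```text
clock: 7.45
tool_pos: [0.5205, 0.3119, 0.1295]
orientation: [-180.0, 0.0, 69.4]
force: [1.3, 0.0, -0.3]
opening: 0.0167
gripper_force: 30.0
```

Run:
```python
from h import *
np.set_printoptions(precision=4,suppress=True)
o=ctrl.get_obs();print(o["tool_pos"],o["orientation"])
c=cams.get_calibration("wrist");im=cams.snapshot("wrist");cv2.imwrite("pics/w3.png",im)
p=o["tool_pos"];print(px(c,p),px(c,p-[0,0,.003]),px(c,[.592,.286,.072]))
```

```text
[0.5205 0.3119 0.1295] [-179.9796    0.0292   69.385 ]
[323.7441 311.875 ] [323.7106 308.7423] [458.05   263.6941]
```

View pics/w3.png

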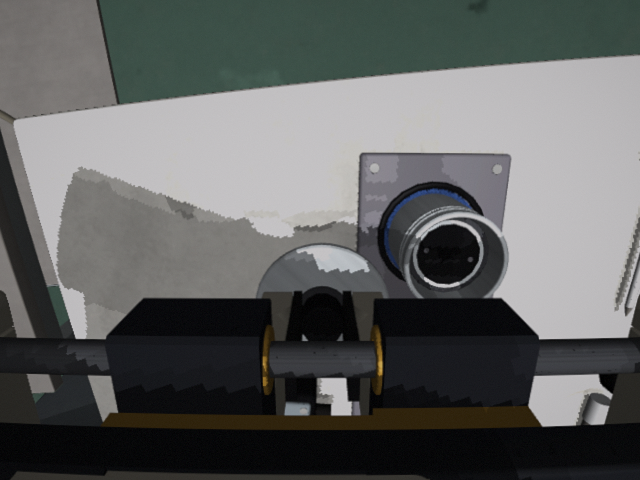

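The pot rim is centred near (454,258), spanning 400 to 509 across. The held cover disc is centred at about x=322, spanning 256 to 388, with its top edge at row 244. I'll fit known circles to the edges.

```bash
cat >> h.py <<'E'
def fit(img,c,P0,R,z,vmax,rng=.008,vmin=0,show=None):
    g=cv2.GaussianBlur(cv2.cvtColor(img,cv2.COLOR_BGR2GRAY),(0,0),0.8).astype(np.float32)
    M=cv2.magnitude(cv2.Sobel(g,5,1,0),cv2.Sobel(g,5,0,1)); M=np.minimum(M,150)
    a=np.linspace(0,2*np.pi,180,endpoint=False)
    def sc(x,y):
        q=np.array([px(c,[x+R*np.cos(t),y+R*np.sin(t),z]) for t in a],np.float32)
        q=q[(q[:,1]<vmax)&(q[:,1]>vmin)&(q[:,0]<638)&(q[:,0]>1)]
        return cv2.remap(M,q[:,:1],q[:,1:],1).mean()
    best=(-1,*P0)
    for st,r in ((.001,rng),(.00025,.001)):
        ctr=best[1:]; k=np.arange(-r,r+st/2,st)
        best=max((sc(ctr[0]+i,ctr[1]+j),ctr[0]+i,ctr[1]+j) for i in k for j in k)
    return np.array(best)
E
python3 - <<'E'
from h import *
np.set_printoptions(precision=4,suppress=True)
o=ctrl.get_obs();p=o["tool_pos"];c=cams.get_calibration("wrist");im=cv2.imread("pics/w3.png")
P0=w(c,454,258,.072)[:2]
r1=fit(im,c,P0,.030,.072,292);r2=fit(im,c,P0,.0265,.072,292)
print("rim",r1,r2)
for dz in(.002,.003,.004):
    d=fit(im,c,p[:2],.0295,p[2]-dz,294);print("disc",dz,d,d[1:]-p[:2],Rn.from_euler("xyz",[180,0,69.385],degrees=True).inv().apply(np.r_[d[1:]-p[:2],0]))
v=im.copy()
a=np.linspace(0,6.28,60)
for q,R,z in((r1,.03,.072),(r2,.0265,.072),(d,.0295,p[2]-.003)):
    for t in a: cv2.circle(v,tuple(int(round(k)) for k in px(c,[q[1]+R*np.cos(t),q[2]+R*np.sin(t),z])),0,(0,0,255),-1)
cv2.imwrite("pics/w3f.png",cv2.resize(v[190:310,240:520],None,fx=2.8,fy=2.8,interpolation=0))
E
```

```text
rim [137.4321   0.591    0.2865] [127.6564   0.5912   0.286 ]
disc 0.002 [104.6101   0.5192   0.3123] [-0.0012  0.0002] [-0.0002 -0.0013 -0.    ]
disc 0.003 [105.2715   0.5189   0.312 ] [-0.0015  0.    ] [-0.0005 -0.0014 -0.    ]
disc 0.004 [106.7791   0.5192   0.3118] [-0.0012 -0.0002] [-0.0007 -0.0011 -0.    ]
```

View pics/w3f.png

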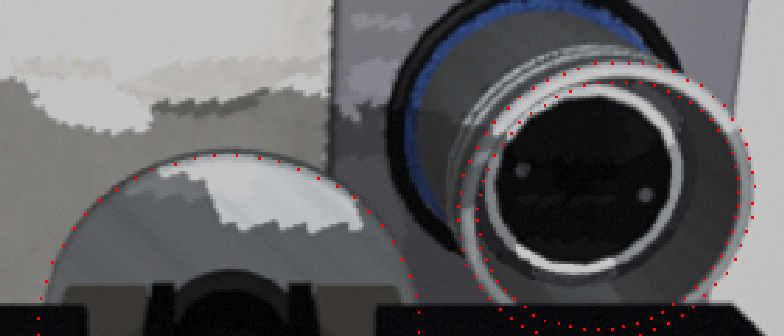

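The fits lie on the disc and rim edges, so the cover goes 76.6 mm along tool y and 1.2 mm along tool x, then down.

Request:
play_rows(
  motion=[
    {"x": 0.01,"y": 0.5,"z": 0,"rx": 0,"ry": 0,"rz": 0},
    {"x": 0.01,"y": 0.7,"z": 0,"rx": 0,"ry": 0,"rz": 0},
    {"x": 0.01,"y": 0.7,"z": 0,"rx": 0,"ry": 0,"rz": 0},
    {"x": 0.01,"y": 0.7,"z": 0,"rx": 0,"ry": 0,"rz": 0},
    {"x": 0.01,"y": 0.46,"z": 0.2,"rx": 0,"ry": 0,"rz": 0},
    {"x": 0,"y": 0,"z": 0.4,"rx": 0,"ry": 0,"rz": 0},
    {"x": 0,"y": 0,"z": 0.4,"rx": 0,"ry": 0,"rz": 0},
    {"x": 0,"y": 0,"z": 0.4,"rx": 0,"ry": 0,"rz": 0},
    {"x": 0,"y": 0,"z": 0.2,"rx": 0,"ry": 0,"rz": 0},
    {"x": 0,"y": 0,"z": 0,"rx": 0,"ry": 0,"rz": 0},
    {"x": 0,"y": 0,"z": 0,"rx": 0,"ry": 0,"rz": 0},
    {"x": 0,"y": 0,"z": 0,"rx": 0,"ry": 0,"rz": 0},
  ],
)

```text
clock: 9.0
tool_pos: [0.5931, 0.2865, 0.0903]
orientation: [180.0, -0.0, 69.4]
force: [-0.3, 0.0, -0.8]
opening: 0.0172
gripper_force: 30.0
```

Run:
```python
from h import *
o=ctrl.get_obs();p=o["tool_pos"];print(p,o["orientation"],o["force"])
print(Rn.from_euler("xyz",[180,0,69.385],degrees=True).inv().apply([.5926-p[0],.2861-p[1],.0788-p[2]])/.025)
```

```text
[0.59310486 0.28648059 0.09029707] [ 1.79973442e+02 -4.22196025e-02  6.93978582e+01] [-0.32872935  0.00914634 -0.81770778]
[-0.02135889 -0.01354132  0.45988279]
```

Request:
play_rows(
  motion=[
    {"x": -0.01,"y": 0,"z": 0.1,"rx": 0,"ry": 0,"rz": 0},
    {"x": 0,"y": 0,"z": 0.1,"rx": 0,"ry": 0,"rz": 0},
    {"x": 0,"y": 0,"z": 0.08,"rx": 0,"ry": 0,"rz": 0},
    {"x": 0,"y": 0,"z": 0,"rx": 0,"ry": 0,"rz": 0},
  ],
)

```text
clock: 9.5
tool_pos: [0.5927, 0.2859, 0.0825]
orientation: [-180.0, 0.0, 69.4]
force: [0.3, -0.5, -0.1]
opening: 0.0169
gripper_force: 30.0
```

Request:
play_rows(
  motion=[
    {"x": 0,"y": 0,"z": 0.08,"rx": 0,"ry": 0,"rz": 0},
    {"x": 0,"y": 0,"z": 0.08,"rx": 0,"ry": 0,"rz": 0},
    {"x": 0,"y": 0,"z": 0,"rx": 0,"ry": 0,"rz": 0},
  ],
)

```text
clock: 9.88
tool_pos: [0.5929, 0.286, 0.0789]
orientation: [180.0, -0.0, 69.4]
force: [0.2, 0.5, -0.6]
opening: 0.0165
gripper_force: 30.0
```

Request:
play_rows(
  motion=[
    {"x": 0,"y": 0,"z": 0.03,"rx": 0,"ry": 0,"rz": 0},
    {"x": 0,"y": 0,"z": 0,"rx": 0,"ry": 0,"rz": 0},
  ],
)

```text
clock: 10.12
tool_pos: [0.5929, 0.2861, 0.0788]
orientation: [180.0, -0.0, 69.4]
force: [-1.6, -1.2, 4.3]
opening: 0.0168
gripper_force: 30.0
```

Request:
play_rows(
  motion=[
    {"x": 0,"y": 0,"z": 0,"rx": 0,"ry": 0,"rz": 0},
    {"x": 0,"y": 0,"z": 0,"rx": 0,"ry": 0,"rz": 0},
    {"x": 0,"y": 0,"z": 0,"rx": 0,"ry": 0,"rz": 0},
    {"x": 0,"y": 0,"z": 0,"rx": 0,"ry": 0,"rz": 0},
    {"x": 0,"y": 0,"z": 0,"rx": 0,"ry": 0,"rz": 0},
    {"x": 0,"y": 0,"z": 0,"rx": 0,"ry": 0,"rz": 0},
  ],
  fingers=1,
)

```text
clock: 10.88
tool_pos: [0.5928, 0.286, 0.078]
orientation: [180.0, 0.0, 69.4]
force: [0.3, 0.3, 0.0]
opening: 0.0713
gripper_force: 0.0
```

Request:
play_rows(
  motion=[
    {"x": 0,"y": 0,"z": -0.5,"rx": 0,"ry": 0,"rz": 0},
    {"x": 0,"y": 0,"z": -0.9,"rx": 0,"ry": 0,"rz": 0},
    {"x": 0,"y": 0,"z": -0.6,"rx": 0,"ry": 0,"rz": 0},
    {"x": 0,"y": 0,"z": 0,"rx": 0,"ry": 0,"rz": 0},
    {"x": 0,"y": 0,"z": 0,"rx": 0,"ry": 0,"rz": 0},
  ],
)

```text
clock: 11.5
tool_pos: [0.5924, 0.2858, 0.1276]
orientation: [-180.0, 0.0, 69.4]
force: [-0.3, -0.8, -0.1]
opening: 0.0878
gripper_force: 0.0
```

Run:
```python
from h import *
np.set_printoptions(precision=4,suppress=True)
o=ctrl.get_obs();p=o["tool_pos"];print(p,o["orientation"])
c=cams.get_calibration("wrist");im=cams.snapshot("wrist");cv2.imwrite("pics/w4.png",im)
b=np.array([.5911,.2863])
f=fit(im,c,b,.0295,.076,300);print("disc1",f,fit(im,c,b,.009,.091,300,.004))
v=im.copy()
for t in np.linspace(0,6.28,60): cv2.circle(v,tuple(int(round(k)) for k in px(c,[f[1]+.0295*np.cos(t),f[2]+.0295*np.sin(t),.076])),0,(0,0,255),-1)
cv2.imwrite("pics/w4f.png",v)
```

```text
[0.5924 0.2858 0.1276] [-179.9693    0.0166   69.3761]
disc1 [109.6058   0.5918   0.2853] [89.8674  0.5921  0.2863]
```

View pics/w4f.png

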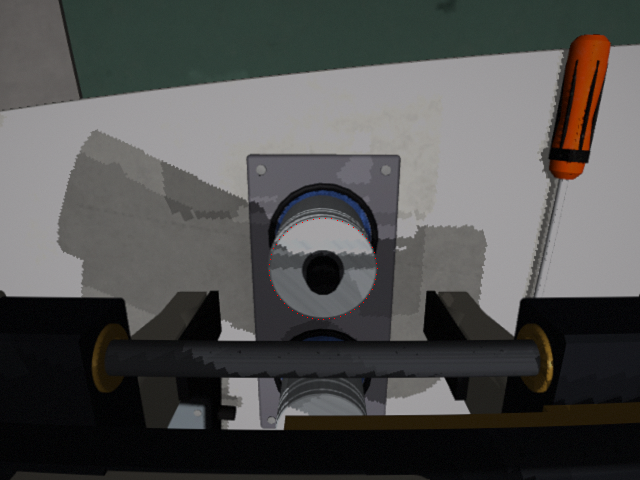

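The cover sits level: its disc fit lies at rim height, concentric with the pot, at (323,268). Next I grasp pot 1 by its body.

Request:
play_rows(
  motion=[
    {"x": 0,"y": 0,"z": 0.5,"rx": 0,"ry": 0,"rz": 0},
    {"x": 0,"y": 0,"z": 0.8,"rx": 0,"ry": 0,"rz": 0},
    {"x": 0,"y": 0,"z": 0.8,"rx": 0,"ry": 0,"rz": 0},
    {"x": 0,"y": 0,"z": 0.8,"rx": 0,"ry": 0,"rz": 0},
    {"x": 0,"y": 0,"z": 0.7,"rx": 0,"ry": 0,"rz": 0},
    {"x": 0,"y": 0,"z": 0.36,"rx": 0,"ry": 0,"rz": 0},
    {"x": 0,"y": 0,"z": 0,"rx": 0,"ry": 0,"rz": 0},
    {"x": 0,"y": 0,"z": 0,"rx": 0,"ry": 0,"rz": 0},
  ],
)

```text
clock: 12.55
tool_pos: [0.5932, 0.2863, 0.0297]
orientation: [180.0, -0.0, 69.4]
force: [-0.0, 0.4, 0.3]
opening: 0.0875
gripper_force: 0.0
```

Request:
play_rows(
  motion=[
    {"x": 0,"y": 0,"z": 0,"rx": 0,"ry": 0,"rz": 0},
    {"x": 0,"y": 0,"z": 0,"rx": 0,"ry": 0,"rz": 0},
    {"x": 0,"y": 0,"z": 0,"rx": 0,"ry": 0,"rz": 0},
    {"x": 0,"y": 0,"z": 0,"rx": 0,"ry": 0,"rz": 0},
    {"x": 0,"y": 0,"z": 0,"rx": 0,"ry": 0,"rz": 0},
    {"x": 0,"y": 0,"z": 0,"rx": 0,"ry": 0,"rz": 0},
  ],
  fingers=-1,
)

```text
clock: 13.3
tool_pos: [0.5927, 0.2861, 0.0293]
orientation: [-180.0, -0.0, 69.4]
force: [-3.5, 1.0, 4.5]
opening: 0.0593
gripper_force: 30.0
```

Request:
play_rows(
  motion=[
    {"x": 0,"y": 0,"z": -0.15,"rx": 0,"ry": 0,"rz": 0},
    {"x": 0,"y": 0,"z": -0.35,"rx": 0,"ry": 0,"rz": 0},
    {"x": 0,"y": 0,"z": -0.5,"rx": 0,"ry": 0,"rz": 0},
    {"x": 0,"y": 0,"z": -0.5,"rx": 0,"ry": 0,"rz": 0},
    {"x": 0,"y": 0,"z": -0.35,"rx": 0,"ry": 0,"rz": 0},
    {"x": 0,"y": 0,"z": -0.15,"rx": 0,"ry": 0,"rz": 0},
    {"x": 0,"y": 0,"z": 0,"rx": 0,"ry": 0,"rz": 0},
    {"x": 0,"y": 0,"z": 0,"rx": 0,"ry": 0,"rz": 0},
    {"x": 0,"y": 0,"z": 0,"rx": 0,"ry": 0,"rz": 0},
    {"x": 0,"y": 0,"z": 0,"rx": 0,"ry": 0,"rz": 0},
  ],
)

```text
clock: 14.55
tool_pos: [0.5927, 0.286, 0.0787]
orientation: [-180.0, 0.0, 69.4]
force: [0.1, -0.3, -5.6]
opening: 0.0589
gripper_force: 30.0
```

Request:
play_rows(
  motion=[
    {"x": 0,"y": 0,"z": 0,"rx": 0,"ry": 0,"rz": 0},
    {"x": 0,"y": 0,"z": 0,"rx": 0,"ry": 0,"rz": 0},
  ],
)

```text
clock: 14.8
tool_pos: [0.5928, 0.286, 0.079]
orientation: [-180.0, -0.0, 69.4]
force: [-0.0, -0.4, -5.8]
opening: 0.0595
gripper_force: 30.0
```

Request:
play_rows(
  motion=[
    {"x": 0,"y": 0,"z": 0,"rx": 0,"ry": 0,"rz": 0},
  ],
)

```text
clock: 14.92
tool_pos: [0.5928, 0.286, 0.0791]
orientation: [180.0, 0.0, 69.4]
force: [-0.2, 0.0, -6.4]
opening: 0.0596
gripper_force: 30.0
```

Request:
play_rows(
  motion=[
    {"x": 0,"y": 0,"z": 0,"rx": 0,"ry": 0,"rz": 0},
  ],
)

```text
clock: 15.05
tool_pos: [0.5928, 0.286, 0.0791]
orientation: [-180.0, 0.0, 69.4]
force: [0.3, -0.5, -5.4]
opening: 0.0594
gripper_force: 30.0
```

Pot 1 weighs about 5.5 N (roughly 0.55 kg), so it should be the heavy one. I'll put it back and weigh pot 2.

Request:
play_rows(
  motion=[
    {"x": 0,"y": 0,"z": 0.3,"rx": 0,"ry": 0,"rz": 0},
    {"x": 0,"y": 0,"z": 0.5,"rx": 0,"ry": 0,"rz": 0},
    {"x": 0,"y": 0,"z": 0.5,"rx": 0,"ry": 0,"rz": 0},
    {"x": 0,"y": 0,"z": 0.4,"rx": 0,"ry": 0,"rz": 0},
    {"x": 0,"y": 0,"z": 0.2,"rx": 0,"ry": 0,"rz": 0},
    {"x": 0,"y": 0,"z": 0.08,"rx": 0,"ry": 0,"rz": 0},
    {"x": 0,"y": 0,"z": 0,"rx": 0,"ry": 0,"rz": 0},
    {"x": 0,"y": 0,"z": 0,"rx": 0,"ry": 0,"rz": 0},
  ],
)

```text
clock: 16.05
tool_pos: [0.5931, 0.2863, 0.03]
orientation: [180.0, -0.0, 69.4]
force: [-0.2, 0.2, -4.6]
opening: 0.0595
gripper_force: 30.0
```

Request:
play_rows(
  motion=[
    {"x": 0,"y": 0,"z": 0.03,"rx": 0,"ry": 0,"rz": 0},
    {"x": 0,"y": 0,"z": 0,"rx": 0,"ry": 0,"rz": 0},
    {"x": 0,"y": 0,"z": 0,"rx": 0,"ry": 0,"rz": 0},
  ],
)

```text
clock: 16.42
tool_pos: [0.5931, 0.2862, 0.0293]
orientation: [180.0, -0.0, 69.4]
force: [-0.9, -0.2, -0.1]
opening: 0.0594
gripper_force: 30.0
```

Request:
play_rows(
  motion=[
    {"x": 0,"y": 0,"z": 0.01,"rx": 0,"ry": 0,"rz": 0},
    {"x": 0,"y": 0,"z": 0,"rx": 0,"ry": 0,"rz": 0},
  ],
)

```text
clock: 16.68
tool_pos: [0.5931, 0.2862, 0.0293]
orientation: [180.0, -0.0, 69.4]
force: [-2.6, -0.4, 5.7]
opening: 0.0595
gripper_force: 30.0
```

Request:
play_rows(
  motion=[
    {"x": 0,"y": 0,"z": 0,"rx": 0,"ry": 0,"rz": 0},
    {"x": 0,"y": 0,"z": 0,"rx": 0,"ry": 0,"rz": 0},
    {"x": 0,"y": 0,"z": 0,"rx": 0,"ry": 0,"rz": 0},
    {"x": 0,"y": 0,"z": 0,"rx": 0,"ry": 0,"rz": 0},
    {"x": 0,"y": 0,"z": 0,"rx": 0,"ry": 0,"rz": 0},
    {"x": 0,"y": 0,"z": 0,"rx": 0,"ry": 0,"rz": 0},
  ],
  fingers=1,
)

```text
clock: 17.42
tool_pos: [0.5928, 0.286, 0.0285]
orientation: [-180.0, 0.0, 69.4]
force: [0.4, -0.1, -0.3]
opening: 0.0873
gripper_force: 0.0
```

Request:
play_rows(
  motion=[
    {"x": 0,"y": 0,"z": -0.4,"rx": 0,"ry": 0,"rz": 0},
    {"x": 0,"y": 0,"z": -0.9,"rx": 0,"ry": 0,"rz": 0},
    {"x": 0,"y": 0,"z": -0.9,"rx": 0,"ry": 0,"rz": 0},
    {"x": 0,"y": 0,"z": -0.9,"rx": 0,"ry": 0,"rz": 0},
    {"x": 0,"y": 0,"z": -0.9,"rx": 0,"ry": 0,"rz": 0},
    {"x": -0.7,"y": 0,"z": 0,"rx": 0,"ry": 0,"rz": 0},
    {"x": -0.8,"y": 0,"z": 0,"rx": 0,"ry": 0,"rz": 0},
    {"x": -0.8,"y": 0,"z": 0,"rx": 0,"ry": 0,"rz": 0},
    {"x": -0.8,"y": 0,"z": 0,"rx": 0,"ry": 0,"rz": 0},
    {"x": -0.8,"y": 0,"z": 0,"rx": 0,"ry": 0,"rz": 0},
    {"x": -0.5,"y": 0,"z": 0,"rx": 0,"ry": 0,"rz": 0},
    {"x": 0,"y": 0,"z": 0,"rx": 0,"ry": 0,"rz": 0},
    {"x": 0,"y": 0,"z": 0,"rx": 0,"ry": 0,"rz": 0},
    {"x": 0,"y": 0,"z": 0,"rx": 0,"ry": 0,"rz": 0},
  ],
)

```text
clock: 19.18
tool_pos: [0.5543, 0.1836, 0.1285]
orientation: [180.0, -0.0, 69.4]
force: [-0.5, -0.1, -0.0]
opening: 0.0879
gripper_force: 0.0
```

Run:
```python
from h import *
np.set_printoptions(precision=4,suppress=True)
o=ctrl.get_obs();p=o["tool_pos"];print(p,o["orientation"])
c=cams.get_calibration("wrist");im=cams.snapshot("wrist");cv2.imwrite("pics/w5.png",im)
f=fit(im,c,[.552,.182],.0295,.076,300);print("disc2",f)
f1=fit(im,c,[.5918,.2855],.0295,.076,300);print("disc1",f1,np.hypot(*(f1-f)[1:]))
v=im.copy()
for q in(f,f1):
  for t in np.linspace(0,6.28,60): cv2.circle(v,tuple(int(round(k)) for k in px(c,[q[1]+.0295*np.cos(t),q[2]+.0295*np.sin(t),.076])),0,(0,0,255),-1)
cv2.imwrite("pics/w5f.png",v)
```

```text
[0.5543 0.1836 0.1285] [179.9978  -0.0017  69.416 ]
disc2 [119.8677   0.5525   0.1825]
disc1 [128.227    0.5923   0.2853] 0.11018894000760693
```

View pics/w5f.png

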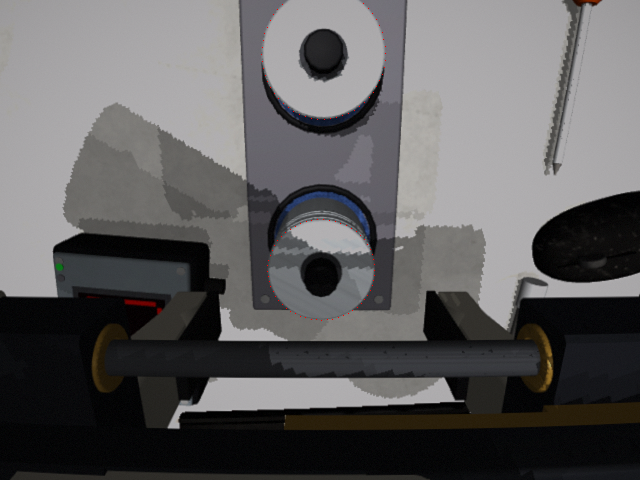

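Both pots are covered and upright: pot 1's disc is at (323,52) and pot 2's at (322,268), with a spacing of 110.2 mm as expected. Next I lift pot 2.

Request:
play_rows(
  motion=[
    {"x": -0.03,"y": -0.04,"z": 0.5,"rx": 0,"ry": 0,"rz": 0},
    {"x": 0,"y": 0,"z": 0.8,"rx": 0,"ry": 0,"rz": 0},
    {"x": 0,"y": 0,"z": 0.8,"rx": 0,"ry": 0,"rz": 0},
    {"x": 0,"y": 0,"z": 0.8,"rx": 0,"ry": 0,"rz": 0},
    {"x": 0,"y": 0,"z": 0.7,"rx": 0,"ry": 0,"rz": 0},
    {"x": 0,"y": 0,"z": 0.37,"rx": 0,"ry": 0,"rz": 0},
    {"x": 0,"y": 0,"z": 0,"rx": 0,"ry": 0,"rz": 0},
    {"x": 0,"y": 0,"z": 0,"rx": 0,"ry": 0,"rz": 0},
  ],
)

```text
clock: 20.23
tool_pos: [0.5532, 0.1829, 0.0298]
orientation: [180.0, -0.0, 69.4]
force: [0.2, -0.6, -0.2]
opening: 0.0878
gripper_force: 0.0
```

Request:
play_rows(
  motion=[
    {"x": 0,"y": 0,"z": 0,"rx": 0,"ry": 0,"rz": 0},
    {"x": 0,"y": 0,"z": 0,"rx": 0,"ry": 0,"rz": 0},
    {"x": 0,"y": 0,"z": 0,"rx": 0,"ry": 0,"rz": 0},
    {"x": 0,"y": 0,"z": 0,"rx": 0,"ry": 0,"rz": 0},
    {"x": 0,"y": 0,"z": 0,"rx": 0,"ry": 0,"rz": 0},
    {"x": 0,"y": 0,"z": 0,"rx": 0,"ry": 0,"rz": 0},
  ],
  fingers=-1,
)

```text
clock: 20.98
tool_pos: [0.553, 0.1828, 0.0296]
orientation: [180.0, -0.0, 69.4]
force: [-1.4, -0.6, 4.2]
opening: 0.0593
gripper_force: 30.0
```

Request:
play_rows(
  motion=[
    {"x": 0,"y": 0,"z": -0.15,"rx": 0,"ry": 0,"rz": 0},
    {"x": 0,"y": 0,"z": -0.35,"rx": 0,"ry": 0,"rz": 0},
    {"x": 0,"y": 0,"z": -0.5,"rx": 0,"ry": 0,"rz": 0},
    {"x": 0,"y": 0,"z": -0.5,"rx": 0,"ry": 0,"rz": 0},
    {"x": 0,"y": 0,"z": -0.35,"rx": 0,"ry": 0,"rz": 0},
    {"x": 0,"y": 0,"z": -0.15,"rx": 0,"ry": 0,"rz": 0},
    {"x": 0,"y": 0,"z": 0,"rx": 0,"ry": 0,"rz": 0},
    {"x": 0,"y": 0,"z": 0,"rx": 0,"ry": 0,"rz": 0},
    {"x": 0,"y": 0,"z": 0,"rx": 0,"ry": 0,"rz": 0},
    {"x": 0,"y": 0,"z": 0,"rx": 0,"ry": 0,"rz": 0},
  ],
)

```text
clock: 22.22
tool_pos: [0.5528, 0.1826, 0.079]
orientation: [-180.0, 0.0, 69.4]
force: [0.3, -0.2, -2.4]
opening: 0.0595
gripper_force: 30.0
```

Request:
play_rows(
  motion=[
    {"x": 0,"y": 0,"z": 0,"rx": 0,"ry": 0,"rz": 0},
    {"x": 0,"y": 0,"z": 0,"rx": 0,"ry": 0,"rz": 0},
  ],
)

```text
clock: 22.48
tool_pos: [0.5529, 0.1827, 0.0792]
orientation: [-180.0, 0.0, 69.4]
force: [0.9, -0.1, -2.3]
opening: 0.0593
gripper_force: 30.0
```

Request:
play_rows(
  motion=[
    {"x": 0,"y": 0,"z": 0,"rx": 0,"ry": 0,"rz": 0},
  ],
)

```text
clock: 22.6
tool_pos: [0.5529, 0.1827, 0.0793]
orientation: [-180.0, -0.0, 69.4]
force: [-0.2, 0.4, -3.0]
opening: 0.0592
gripper_force: 30.0
```

Pot 2 weighs about 2.5 N, so it is the lighter one. I'll put it back in its nest and go fetch pot 1.

Request:
play_rows(
  motion=[
    {"x": 0,"y": 0,"z": 0.3,"rx": 0,"ry": 0,"rz": 0},
    {"x": 0,"y": 0,"z": 0.5,"rx": 0,"ry": 0,"rz": 0},
    {"x": 0,"y": 0,"z": 0.5,"rx": 0,"ry": 0,"rz": 0},
    {"x": 0,"y": 0,"z": 0.4,"rx": 0,"ry": 0,"rz": 0},
    {"x": 0,"y": 0,"z": 0.2,"rx": 0,"ry": 0,"rz": 0},
    {"x": 0,"y": 0,"z": 0.08,"rx": 0,"ry": 0,"rz": 0},
    {"x": 0,"y": 0,"z": 0.02,"rx": 0,"ry": 0,"rz": 0},
    {"x": 0,"y": 0,"z": 0.01,"rx": 0,"ry": 0,"rz": 0},
    {"x": 0,"y": 0,"z": 0,"rx": 0,"ry": 0,"rz": 0},
    {"x": 0,"y": 0,"z": 0,"rx": 0,"ry": 0,"rz": 0},
  ],
)

```text
clock: 23.85
tool_pos: [0.5531, 0.1829, 0.0295]
orientation: [180.0, -0.0, 69.4]
force: [-1.5, 0.7, 3.8]
opening: 0.0596
gripper_force: 30.0
```

Request:
play_rows(
  motion=[
    {"x": 0,"y": 0,"z": 0.01,"rx": 0,"ry": 0,"rz": 0},
    {"x": 0,"y": 0,"z": 0,"rx": 0,"ry": 0,"rz": 0},
  ],
)

```text
clock: 24.1
tool_pos: [0.5531, 0.1828, 0.0295]
orientation: [180.0, -0.0, 69.4]
force: [-3.7, -0.3, 6.3]
opening: 0.059
gripper_force: 30.0
```

Request:
play_rows(
  motion=[
    {"x": 0,"y": 0,"z": 0,"rx": 0,"ry": 0,"rz": 0},
    {"x": 0,"y": 0,"z": 0,"rx": 0,"ry": 0,"rz": 0},
    {"x": 0,"y": 0,"z": 0,"rx": 0,"ry": 0,"rz": 0},
    {"x": 0,"y": 0,"z": 0,"rx": 0,"ry": 0,"rz": 0},
    {"x": 0,"y": 0,"z": 0,"rx": 0,"ry": 0,"rz": 0},
    {"x": 0,"y": 0,"z": 0,"rx": 0,"ry": 0,"rz": 0},
  ],
  fingers=1,
)

```text
clock: 24.85
tool_pos: [0.5529, 0.1827, 0.0288]
orientation: [180.0, 0.0, 69.4]
force: [0.2, 0.2, -0.1]
opening: 0.0875
gripper_force: 0.0
```

Request:
play_rows(
  motion=[
    {"x": 0,"y": 0,"z": -0.4,"rx": 0,"ry": 0,"rz": 0},
    {"x": 0,"y": 0,"z": -0.9,"rx": 0,"ry": 0,"rz": 0},
    {"x": 0,"y": 0,"z": -0.9,"rx": 0,"ry": 0,"rz": 0},
    {"x": 0,"y": 0,"z": -0.9,"rx": 0,"ry": 0,"rz": 0},
    {"x": 0,"y": 0,"z": -0.9,"rx": 0,"ry": 0,"rz": 0},
    {"x": 0.72,"y": 0.035,"z": 0,"rx": 0,"ry": 0,"rz": 0},
    {"x": 0.8,"y": 0,"z": 0,"rx": 0,"ry": 0,"rz": 0},
    {"x": 0.8,"y": 0,"z": 0,"rx": 0,"ry": 0,"rz": 0},
    {"x": 0.8,"y": 0,"z": 0,"rx": 0,"ry": 0,"rz": 0},
    {"x": 0.8,"y": 0,"z": 0,"rx": 0,"ry": 0,"rz": 0},
    {"x": 0.5,"y": 0,"z": 0,"rx": 0,"ry": 0,"rz": 0},
    {"x": 0,"y": 0,"z": 0,"rx": 0,"ry": 0,"rz": 0},
    {"x": 0,"y": 0,"z": 0,"rx": 0,"ry": 0,"rz": 0},
  ],
)

```text
clock: 26.48
tool_pos: [0.5923, 0.2854, 0.1287]
orientation: [-180.0, 0.0, 69.4]
force: [0.1, 0.1, -0.2]
opening: 0.0875
gripper_force: 0.0
```

Run:
```python
from h import *
np.set_printoptions(precision=4,suppress=True)
o=ctrl.get_obs();p=o["tool_pos"];print(p,o["orientation"])
c=cams.get_calibration("wrist");im=cams.snapshot("wrist")
print("disc1",fit(im,c,[.5918,.2853],.0295,.076,300))
for n,(x0,x1,y0,y1) in(("top",(315,410,300,385)),("side",(335,400,140,210))):
    im=cv2.imread(f"pics/{n}0.png").astype(int)[y0:y1,x0:x1];c=cams.get_calibration(n)
    m=((im[...,2]-im[...,1]>50)&(im[...,2]-im[...,0]>50)).astype(np.uint8)
    q=cv2.findNonZero(m);r=cv2.minAreaRect(q);h=cv2.boxPoints(r)+[x0,y0];cc=np.array(r[0])+[x0,y0]
    print(n,r,w(c,*cc,.045),np.mean([w(c,*k,.045) for k in h],0),[w(c,*k,.045)[:2] for k in h])
```

```text
[0.5923 0.2854 0.1287] [-179.9842    0.0225   69.3824]
disc1 [114.1646   0.5928   0.2875]
top ((47.901641845703125, 40.081966400146484), (33.89781951904297, 33.783302307128906), 23.629379272460938) [0.4076 0.1732 0.045 ] [0.4077 0.1732 0.045 ] [array([0.3942, 0.2104]), array([0.4443, 0.1865]), array([0.4209, 0.1358]), array([0.3714, 0.16  ])]
side ((33.075469970703125, 28.76415252685547), (23.48865509033203, 28.845714569091797), 74.05460357666016) [0.408  0.1737 0.045 ] [0.4077 0.1735 0.045 ] [array([0.4195, 0.1376]), array([0.3654, 0.1629]), array([0.3967, 0.2092]), array([0.4492, 0.1841])]
```

Request:
play_rows(
  motion=[
    {"x": 0,"y": 0,"z": 0.5,"rx": 0,"ry": 0,"rz": 0},
    {"x": 0,"y": 0,"z": 0.8,"rx": 0,"ry": 0,"rz": 0},
    {"x": 0,"y": 0,"z": 0.8,"rx": 0,"ry": 0,"rz": 0},
    {"x": 0,"y": 0,"z": 0.8,"rx": 0,"ry": 0,"rz": 0},
    {"x": 0,"y": 0,"z": 0.7,"rx": 0,"ry": 0,"rz": 0},
    {"x": 0,"y": 0,"z": 0.37,"rx": 0,"ry": 0,"rz": 0},
    {"x": 0,"y": 0,"z": 0,"rx": 0,"ry": 0,"rz": 0},
    {"x": 0,"y": 0,"z": 0,"rx": 0,"ry": 0,"rz": 0},
  ],
)

```text
clock: 27.52
tool_pos: [0.593, 0.2861, 0.0302]
orientation: [180.0, -0.1, 69.4]
force: [-0.3, 0.6, -0.3]
opening: 0.0878
gripper_force: 0.0
```

Request:
play_rows(
  motion=[
    {"x": 0,"y": 0,"z": 0,"rx": 0,"ry": 0,"rz": 0},
    {"x": 0,"y": 0,"z": 0,"rx": 0,"ry": 0,"rz": 0},
    {"x": 0,"y": 0,"z": 0,"rx": 0,"ry": 0,"rz": 0},
    {"x": 0,"y": 0,"z": 0,"rx": 0,"ry": 0,"rz": 0},
    {"x": 0,"y": 0,"z": 0,"rx": 0,"ry": 0,"rz": 0},
    {"x": 0,"y": 0,"z": 0,"rx": 0,"ry": 0,"rz": 0},
  ],
  fingers=-1,
)

```text
clock: 28.28
tool_pos: [0.5927, 0.2859, 0.0298]
orientation: [180.0, -0.0, 69.4]
force: [0.1, 0.9, 2.5]
opening: 0.0597
gripper_force: 30.0
```

Request:
play_rows(
  motion=[
    {"x": 0,"y": 0,"z": -0.15,"rx": 0,"ry": 0,"rz": 0},
    {"x": 0,"y": 0,"z": -0.35,"rx": 0,"ry": 0,"rz": 0},
    {"x": 0,"y": 0,"z": -0.6,"rx": 0,"ry": 0,"rz": 0},
    {"x": 0,"y": 0,"z": -0.7,"rx": 0,"ry": 0,"rz": 0},
    {"x": 0,"y": 0,"z": -0.7,"rx": 0,"ry": 0,"rz": 0},
    {"x": 0,"y": 0,"z": -0.7,"rx": 0,"ry": 0,"rz": 0},
    {"x": 0,"y": 0,"z": -0.6,"rx": 0,"ry": 0,"rz": 0},
    {"x": 0,"y": 0,"z": -0.4,"rx": 0,"ry": 0,"rz": 0},
    {"x": 0,"y": 0,"z": -0.2,"rx": 0,"ry": 0,"rz": 0},
    {"x": 0,"y": 0,"z": 0,"rx": 0,"ry": 0,"rz": 0},
    {"x": 0,"y": 0,"z": 0,"rx": 0,"ry": 0,"rz": 0},
    {"x": 0,"y": 0,"z": 0,"rx": 0,"ry": 0,"rz": 0},
  ],
)

```text
clock: 29.78
tool_pos: [0.5923, 0.2856, 0.1389]
orientation: [-180.0, 0.1, 69.4]
force: [-1.0, -0.3, -5.3]
opening: 0.0592
gripper_force: 30.0
```

Run:
```python
from h import *
plan([.409,.1744,.16],69.4,14)
```

```text
14 rows xyz [-0.482 -0.378 -0.06 ] rot [-0.001  0.001 -0.   ]
```

Request:
play_rows(
  motion=[
    {"x": -0.2,"y": -0.16,"z": 0,"rx": 0,"ry": 0,"rz": 0},
    {"x": -0.4,"y": -0.31,"z": 0,"rx": 0,"ry": 0,"rz": 0},
    {"x": -0.5,"y": -0.39,"z": 0,"rx": 0,"ry": 0,"rz": 0},
    {"x": -0.5,"y": -0.39,"z": 0,"rx": 0,"ry": 0,"rz": 0},
    {"x": -0.5,"y": -0.39,"z": 0,"rx": 0,"ry": 0,"rz": 0},
    {"x": -0.5,"y": -0.39,"z": 0,"rx": 0,"ry": 0,"rz": 0},
    {"x": -0.5,"y": -0.39,"z": 0,"rx": 0,"ry": 0,"rz": 0},
    {"x": -0.5,"y": -0.39,"z": 0,"rx": 0,"ry": 0,"rz": 0},
    {"x": -0.5,"y": -0.39,"z": 0,"rx": 0,"ry": 0,"rz": 0},
    {"x": -0.5,"y": -0.39,"z": 0,"rx": 0,"ry": 0,"rz": 0},
    {"x": -0.5,"y": -0.39,"z": 0,"rx": 0,"ry": 0,"rz": 0},
    {"x": -0.5,"y": -0.39,"z": 0,"rx": 0,"ry": 0,"rz": 0},
    {"x": -0.5,"y": -0.39,"z": 0,"rx": 0,"ry": 0,"rz": 0},
    {"x": -0.4,"y": -0.31,"z": 0,"rx": 0,"ry": 0,"rz": 0},
    {"x": -0.2,"y": -0.2,"z": 0,"rx": 0,"ry": 0,"rz": 0},
    {"x": 0,"y": 0,"z": 0,"rx": 0,"ry": 0,"rz": 0},
    {"x": 0,"y": 0,"z": 0,"rx": 0,"ry": 0,"rz": 0},
    {"x": 0,"y": 0,"z": 0,"rx": 0,"ry": 0,"rz": 0},
  ],
)

```text
clock: 32.02
tool_pos: [0.4107, 0.1757, 0.1395]
orientation: [180.0, 0.0, 69.4]
force: [0.1, 0.1, -5.4]
opening: 0.0593
gripper_force: 30.0
```

Run:
```python
from h import *
o=ctrl.get_obs();print(o["joint_pos"].round(1))
plan([.409,.1744,.1145],69.4,6)
```

```text
[ 48.6   3.4 -34.1   0.  -52.6 110.8]
6 rows xyz [-0.012 -0.007  0.167] rot [ 0.  0. -0.]
```

Request:
play_rows(
  motion=[
    {"x": -0.012,"y": -0.007,"z": 0.1,"rx": 0,"ry": 0,"rz": 0},
    {"x": -0.012,"y": -0.007,"z": 0.2,"rx": 0,"ry": 0,"rz": 0},
    {"x": -0.012,"y": -0.007,"z": 0.25,"rx": 0,"ry": 0,"rz": 0},
    {"x": -0.012,"y": -0.007,"z": 0.25,"rx": 0,"ry": 0,"rz": 0},
    {"x": -0.012,"y": -0.007,"z": 0.15,"rx": 0,"ry": 0,"rz": 0},
    {"x": -0.012,"y": -0.007,"z": 0.05,"rx": 0,"ry": 0,"rz": 0},
    {"x": 0,"y": 0,"z": 0,"rx": 0,"ry": 0,"rz": 0},
    {"x": 0,"y": 0,"z": 0,"rx": 0,"ry": 0,"rz": 0},
    {"x": 0,"y": 0,"z": 0,"rx": 0,"ry": 0,"rz": 0},
    {"x": 0,"y": 0,"z": 0,"rx": 0,"ry": 0,"rz": 0},
  ],
)

```text
clock: 33.28
tool_pos: [0.4087, 0.1741, 0.1147]
orientation: [180.0, -0.0, 69.4]
force: [-0.3, 0.0, -5.2]
opening: 0.0593
gripper_force: 30.0
```

Run:
```python
from h import *
s=cams.snapshot("side");t=cams.snapshot("top")
a=cv2.resize(s[110:310,250:450],(400,400));b=cv2.resize(t[200:400,250:450],(400,400))
cv2.imwrite("pics/fin.png",np.hstack([a,b]));o=ctrl.get_obs();print(o["tool_pos"],o["qvel"].round(2),o["force"])
```

```text
[0.40872152 0.17413386 0.1146359 ] [-0.04 -0.   -0.02 -0.03  0.08 -0.02] [-0.03574129  0.2580184  -5.00188401]
```

View pics/fin.png

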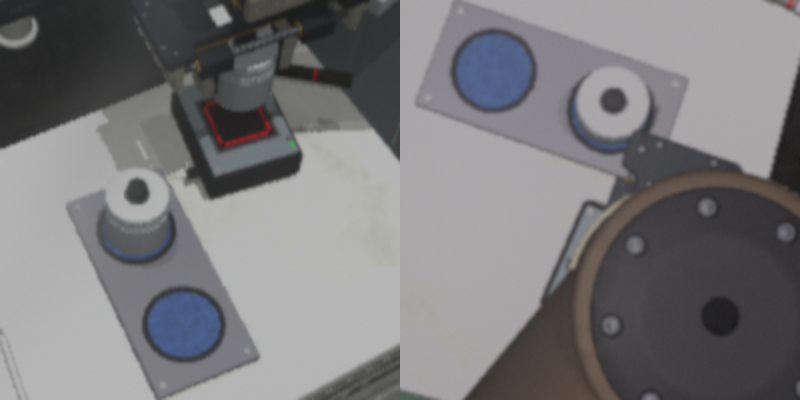

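The side view shows the held pot (around (247,80) in the crop) upright above the red-framed glass at (237,122). Pot 2 stands covered in its nest and the other nest is empty. The arm is still, so I'm handing in.

```bash
python3 -c "
from plant import workorder
print(workorder.close_job())"
```

```text
the job is handed in; nothing more can be done
None
```

I seated the cover on pot 1, found pot 1 heavier (about 0.55 kg against 0.25 kg), left pot 2 covered in its nest, and handed in at about 33 s holding pot 1 still, about 5 cm above the reader glass.

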